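# Take the wobble out of the worktop shelf

### The job

The little worktop shelf rocks because its front right foot, the one with the black hand knob, is screwed up too short. Stand the spirit level in the slot in the shelf, screw that foot down until the shelf no longer rocks and the bubble stays between its two lines when you press the level down, and finish still pressing firmly down on the level (some 10 N), with the bubble between the lines. Leave the jars standing on the shelf and the other things alone.

Things in the scene. Friction and masses are not known exactly. Their poses are not given: they have to be found in the camera images.
- level: Loose yellow spirit level with black end caps, standing on its narrow edge: 16 mm thick (its x), 130 mm long (its y), 44 mm high, 0.12 kg. Origin: middle of its underside. Grasp across the 16 mm. The green vial (50 mm long, two black lines) is in the middle of its top; the 40 mm at each end are plain solid top to press on. It may stand in the slot either way round.
- bubble (a joint): Bubble position along the level's own +y, in m: 0 = middle of the vial. It runs to the high end, 0.5 mm per milliradian of slope, at most 18 mm, and settles in about 1 s. The bubble is 10 mm long and the two black lines 15 mm apart: between the lines means within about 2.2 mm of the middle.
- shelf: Loose wooden shelf, 1.7 kg: board 220 mm (x) by 360 mm (y), 22 mm thick, top 77 mm above the worktop, four rubber feet at x +-85, y +-150 mm. Origin on the worktop under its middle; front is -x, right is -y. Its front right foot is too short: it stands on the other three and rocks onto that foot when the level in the slot is pressed at its middle or right part with over about 3 N.
- slot (a point): Middle of the floor of the slot near the shelf's front edge: 170 mm long (this point's y, parallel to the shelf's y), 20 mm wide, 10 mm deep, its floor 67 mm above the worktop. The level stands in it lengthwise, centred to 30 mm; 34 mm of it stays above the board.
- knob_grip (a point): On the axis of the black hand knob over the front right foot, at its mid-height: 36 mm across, 20 mm high, underside 12 mm above the board when all is level (3 to 6 mm more while the foot is short). Clockwise from above screws the foot down and the knob with it, 2 mm per rad; 1 rad shifts the pressed bubble 3.3 mm. It starts 1.6 to 2.8 rad short; takes 0.06 N m and stays as left.
- foot: Black rubber pad (31 mm wide) of the adjustable front right foot, under the knob. Origin: middle of its underside, on the worktop when the shelf no longer rocks. Screwed too far down it lifts the right side of the shelf.
- jar: Loose glass jar with a yellow lid, 65 mm wide, 95 mm high, on the back left of the shelf. Origin: middle of its underside.
- spice_jar: Loose spice jar with a dark lid and a dark label, 41 mm wide, 105 mm high, at the back of the shelf. Origin: middle of its underside.
- mug: White mug, 80 mm wide, 91 mm high, bystander behind the shelf. Origin: its underside.
- canister: Black ribbed canister with a ring on its lid, 132 mm wide, 170 mm high, bystander behind the shelf. Origin: its underside.
- blue_spice_jar: Spice jar with a dark lid and a blue label, 41 mm wide, 105 mm high, bystander behind the shelf. Origin: its underside.

How it is judged:
By the outcome, as a careful person would: the job done as asked, in the order asked, and still so for the second after the job is handed in, while the arm keeps its last pose, push and grip.
It also fails if it takes over 72 s, if anything falls off the work surface, if the arm or the gripper's body presses on something with over 40 N, if the wrist force passes 120 N, or if a joint passes its speed limit or range.

### The arm

A 6-joint arm with a two-finger parallel gripper is mounted at the origin on a cart in front of the work surface, level with it; the furniture and walls round the work are solid. World frame = base frame: x ahead of the robot, y to its left, z up, the work surface at z = 0. Lengths are in m, angles in rad, forces in N, time in s.
With the tool pointing down it reaches from about 0.3 to 0.775 m from the base axis. Payload 14.6 kg.
Tool frame: the origin (TCP) lies midway between the tips of the shut fingers; the grasp point (between the pads) lies 19 mm behind it (robot.grip_point_offset is the z of the grasp point in the tool frame, in m); z points along the fingers, y is the line along which they close (so a half turn about z gives the same grasp; the last joint's range is limited). The gripper opens to 94 mm and grips with 3 to 60 N. Pads are 16 mm wide; open, the fingers measure 119 mm over their backs; the gripper's body (75 mm by 177 mm) begins 78 mm behind the grasp point.
Start: joints at [1.161, 0.3, 1.521, -0, 1.321, -0.067], TCP at [0.185, 0.518, 0.205] pointing down, gripper open.
Joint ranges: [-3.03, 3.03], [-0.79, 2.21], [0.23, 2.52], [-1.04, 4.18], [0, 3.07], [-2.55, 2.55]. Speed limits (rad/s): [2.22, 2.22, 2.57, 3.14, 3.14, 3.14].

### API

Orientations are given as a 3x3 rotation matrix whose columns are the frame's x, y, z axes.
In Python, from bench import readout, imaging, robot gives the robot as it stands. The module is installed in compiled form; this text tells all that it offers.
- The arm moves only by the tool play_rows, never from a script. Its argument "steps" is a list of rows, each a list of 6 numbers: the shift along the world's x, y, z in units of 40 mm (1.0 is 40 mm), then the turn, a rotation vector about the world's x, y, z in units of 6 degrees (1.0 is 6 degrees). A call has 1 to 12 rows; each row shifts and turns the commanded pose from where the row before left it; what a row does not reach is not made up. A row lasts 1/12 s, in which the tool goes at most 41.7 mm and 7.16 degrees, less where a joint would pass 70% of its speed; a pose out of reach is approached as far as the arm can. A call is refused whole if a number of a shift passes 1 or a number of a turn 1, either way. A call with a gripper value outside its range is refused whole. "fingers" is the opening, from 0 (shut) to 1 (fully open), set as the call begins (left out, the last holds). The fingers move at their own pace and stop on an object; "newtons" is the grip in N (left out, the last holds). Time passes only in rows, so rows that do not move let the fingers close. It gives the time, the measured TCP pose, the force, the opening and the grip force at its end, in the units of the state.
- readout.observe(): the state, without advancing time (a new reading comes with each control period).
- imaging.capture(name): name is "side" or "top"; returns (picture, depth): 420x560x3 uint8, blue, green, red; 420x560 float32, m along the optical axis (not along the pixel's ray), 0 where there is no reading.
- imaging.camera_model(name): a dict with "camera_matrix" (3x3 intrinsics, pixels), "R" (3x3) and "t" (3): a world point X has camera coordinates R X + t. Camera axes: x right, y down, z forward; pixel columns grow to the right and rows downward; lengths in m; the calibration is good to about 2 mm. A picture is of the moment at which its call begins. camera_model takes no time and is no camera call.
- robot.finish_job(): hands the job in; it is judged then, once.
The state is a dict: "time": time; "q": joint angles; "qd": joint speeds; "tau": joint torques, N m; "ee_pos": TCP position; "tool_rot": TCP orientation; "ft_force": force on the tool from outside, world axes, zero at the start; "ft_torque": the same for the moment, N m; "finger_gap": finger opening in m; "gripper_force": force on a finger pad.
Only numpy, scipy, OpenCV 4.12 (cv2) and the standard library are available. Lean on these libraries where they do the work, as an engineer would, in place of code of your own. Each camera call takes 0.05 s, during which the arm holds its last target. There are 200 camera calls.

## Working session

There is one attempt and no reset: what is moved stays moved. The work goes in short steps, Python scripts to look and compute and a tool call to move; the robot and the scene stay as the last step left them, time stands still between calls to the robot, and variables do not carry over. Pictures are saved under pics/ and viewed, at most 10 in all, crops included, and the job is handed in when it is done.

Besides the shell and the picture viewer there is one more tool, called as a command line: name --pt "numbers of a row" for each row, then --argument value for the rest. play_rows: Moves the arm, as the interface text tells. Its arguments: {"type":"object","properties":{"steps":{"type":"array","items":{"type":"array","items":{"type":"number"}}},"fingers":{"type":"number"},"newtons":{"type":"number"}},"required":["steps"]}

```bash
mkdir -p pics
cat > h.py <<'E'
import numpy as np, cv2
from bench import readout, imaging, robot
def snap(n,f):
    p,d=imaging.capture(n); cv2.imwrite(f'pics/{f}.png',p); np.save(f'pics/{f}.npy',d); return p,d
def px(n,d,u,v,r=1):
    m=imaging.camera_model(n);K=m['camera_matrix'];w=d[v-r:v+r+1,u-r:u+r+1];z=np.median(w[w>0])
    c=np.array([(u-K[0][2])/K[0][0]*z,(v-K[1][2])/K[1][1]*z,z]);return np.array(m['R']).T@(c-m['t'])
def ray(n,u,v,z):
    m=imaging.camera_model(n);R=np.array(m['R']);o=-R.T@m['t'];r=R.T@np.linalg.inv(m['camera_matrix'])@[u,v,1];return o+r*(z-o[2])/r[2]
def proj(n,X):
    m=imaging.camera_model(n);c=np.array(m['R'])@X+m['t'];p=np.array(m['camera_matrix'])@c;return p[:2]/p[2]
E
python3 - <<'E'
from h import *
a,_=snap('side','s0');b,_=snap('top','t0')
for n in('side','top'):
    m=imaging.camera_model(n);print(n,-np.array(m['R']).T@m['t'],np.array(m['R'])[2])
print(readout.observe(), robot.grip_point_offset)
E
```

```text
side [ 0.39350662 -1.08901217  0.78499902] [ 0.16048156  0.84335289 -0.51283679]
top [0.46349105 0.04153616 0.98875131] [ 0.17142935 -0.03268736 -0.98465401]
{'time': 0.1, 'q': array([ 1.16140216e+00,  3.00430282e-01,  1.52152345e+00, -4.08047789e-06,
        1.32068365e+00, -6.66000494e-02]), 'qd': array([-6.45262531e-04, -3.37579493e-03, -3.41492046e-03,  6.53494115e-05,
        1.37644382e-03,  8.30080737e-04]), 'tau': array([ 2.24685687e-04, -5.32644081e+01, -3.53287947e+01,  7.09544308e-02,
        2.34668056e-02, -8.53953452e-05]), 'ee_pos': array([0.18477645, 0.51778412, 0.20493309]), 'tool_rot': array([[-9.41819513e-01,  3.36118782e-01, -4.12231475e-04],
       [ 3.36119028e-01,  9.41819026e-01, -9.59968798e-04],
       [ 6.55839035e-05, -1.04267619e-03, -9.99999454e-01]]), 'ft_force': array([0.08846936, 0.42156987, 0.28361856]), 'ft_torque': array([ 0.01927322,  0.02002179, -0.00951721]), 'gripper_force': 0.0, 'finger_gap': 0.09406477806849729} -0.0188
```

View pics/s0.png

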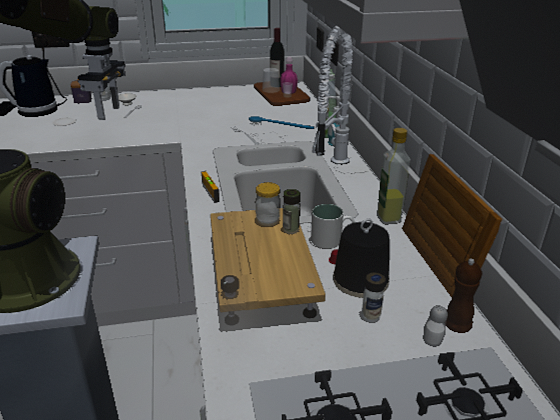

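View pics/t0.png

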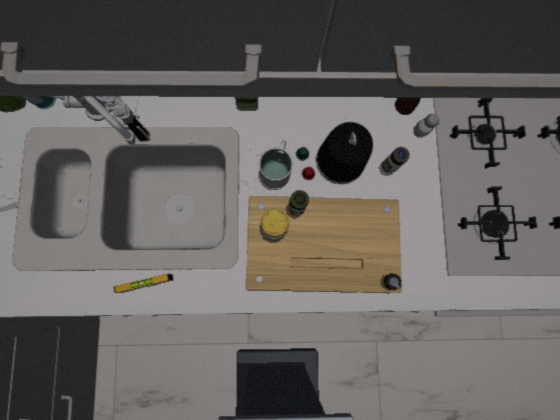

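Run:
```python
from h import *
a=cv2.imread('pics/s0.png');b=cv2.imread('pics/t0.png')
f=lambda im,x,y,w,h,k:cv2.resize(im[y:y+h,x:x+w],(w*k,h*k),interpolation=cv2.INTER_CUBIC)
c1=f(b,240,190,170,110,4)  # 680x440
c2=f(b,105,265,80,30,4); c1=np.vstack([c1,np.pad(c2,((0,0),(0,680-320),(0,0)))]); cv2.imwrite('pics/c1.png',c1)
s=f(a,190,160,145,165,3); cv2.imwrite('pics/c2.png',np.hstack([s[:, :]]))
d=np.load('pics/t0.npy');e=np.load('pics/s0.npy')
for u,v in((121,288),(143,284),(168,278),(290,263),(363,264),(326,263),(392,282),(340,240),(254,204),(395,203),(254,284)):print('t',u,v,px('top',d,u,v).round(4))
for u,v in((210,185),(230,283),(240,253),(280,270)):print('s',u,v,px('side',e,u,v).round(4))
```

```text
t 121 288 [0.4532 0.3839 0.0447]
t 143 284 [0.4619 0.334  0.0428]
t 168 278 [0.4752 0.2759 0.0441]
t 290 263 [ 0.5066 -0.0114  0.0672]
t 363 264 [ 0.5023 -0.1811  0.0759]
t 326 263 [ 0.5058 -0.0959  0.067 ]
t 392 282 [ 0.4604 -0.235   0.1132]
t 340 240 [ 0.5586 -0.1292  0.0767]
t 254 204 [0.6458 0.0724 0.0761]
t 395 203 [ 0.6469 -0.2654  0.0753]
t 254 284 [0.4592 0.0723 0.0773]
s 210 185 [0.4657 0.3103 0.0409]
s 230 283 [ 0.4633 -0.2505  0.1135]
s 240 253 [ 0.5036 -0.0878  0.0677]
s 280 270 [ 0.5799 -0.1806  0.0773]
```

View pics/c1.png

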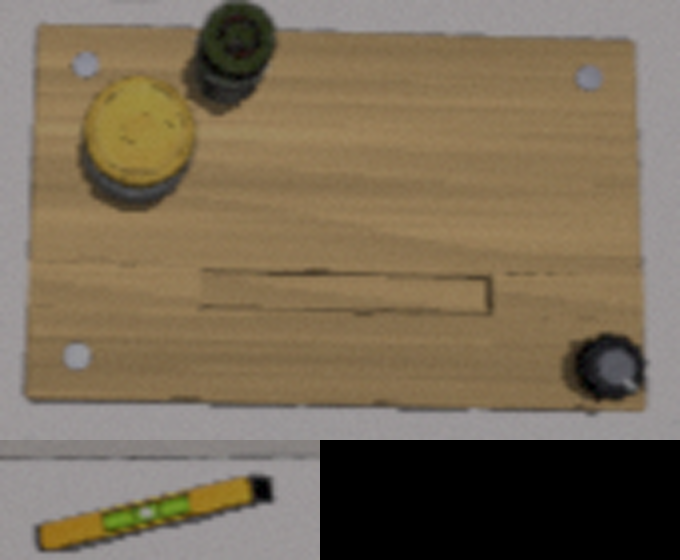

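View pics/c2.png

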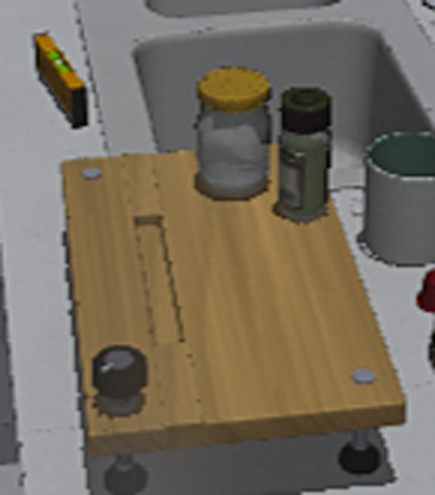

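Run:
```python
from h import *
T=lambda x,y,ox,oy,z:ray('top',x/4+ox-.375,y/4+oy-.375,z).round(4)
print('slot',[T(x,y,240,190,.077) for x,y in((491,275),(491,314),(201,269),(201,308))])
print('screws',[T(x,y,240,190,.077) for x,y in((85,64),(588,77),(76,356))])
print('corners',[T(x,y,240,190,.077) for x,y in((38,25),(635,40),(645,410),(25,400))])
print('knob',T(613,367,240,190,.113))
print('level',[T(x,y,105,265,.044) for x,y in((37,85),(42,110),(270,35),(272,60),(146,73))])
S=lambda x,y,z:ray('side',x/3+190-.33,y/3+160-.33,z).round(4)
print('side knobtop',S(121,357,.113),'screws',[S(x,y,.077) for x,y in((91,174),(363,377))],'level',[S(x,y,.044) for x,y in((40,34),(79,95),(62,62))])
print('slot',[S(x,y,.077) for x,y in((134,217),(162,217),(184,342))])
# depth fits
d=np.load('pics/t0.npy');im=cv2.imread('pics/t0.png')
pts=[];
for v in range(270,298):
    for u in range(108,182):
        if d[v,u]>0:
            p=px('top',d,u,v,0)
            if .034<p[2]<.055: pts.append(p)
pts=np.array(pts);c=pts.mean(0);w,V=np.linalg.eigh(np.cov(pts[:,:2].T));print('lv',len(pts),c,V[:,1],np.ptp(pts[:,:2]@V,axis=0),cv2.minAreaRect((pts[:,:2]*1000).astype(np.float32)))
pts=np.array([px('top',d,u,v,0) for v in range(268,298) for u in range(375,412) if d[v,u]>0]);k=pts[pts[:,2]>.105];print('knob',len(k),k.mean(0),cv2.minEnclosingCircle((k[:,:2]*1000).astype(np.float32)))
pts=np.array([px('top',d,u,v,0) for v in range(245,280) for u in range(280,380)if d[v,u]>0]);k=pts[pts[:,2]<.0715];print('slot',len(k),k.mean(0),cv2.minAreaRect((k[:,:2]*1000).astype(np.float32)))
for n,X in(('top',(.185,.518,.2)),):print(proj(n,np.array(X)))
```

```text
slot [array([ 0.5152, -0.1799,  0.077 ]), array([ 0.4927, -0.1789,  0.077 ]), array([ 0.5202, -0.0108,  0.077 ]), array([ 0.4978, -0.0104,  0.077 ])]
screws [array([0.6416, 0.0561, 0.077 ]), array([ 0.6323, -0.2438,  0.077 ]), array([0.4712, 0.0617, 0.077 ])]
corners [array([0.6653, 0.0839, 0.077 ]), array([ 0.6547, -0.2736,  0.077 ]), array([ 0.4371, -0.2656,  0.077 ]), array([0.4468, 0.0908, 0.077 ])]
knob [ 0.4617 -0.2371  0.113 ]
level [array([0.4583, 0.4009, 0.044 ]), array([0.4439, 0.3971, 0.044 ]), array([0.4859, 0.2667, 0.044 ]), array([0.4713, 0.265 , 0.044 ]), array([0.4645, 0.3381, 0.044 ])]
side knobtop [ 0.4649 -0.2361  0.113 ] screws [array([0.4725, 0.0617, 0.077 ]), array([ 0.6331, -0.2439,  0.077 ])] level [array([0.4517, 0.4007, 0.044 ]), array([0.4792, 0.2624, 0.044 ]), array([0.4689, 0.334 , 0.044 ])]
slot [array([ 0.5002, -0.0111,  0.077 ]), array([ 0.5225, -0.0152,  0.077 ]), array([ 0.5156, -0.1814,  0.077 ])]
lv 390 [0.46476324 0.33863514 0.04362789] [-0.22114305  0.97524138] [0.01639132 0.13024397] ((465.0068664550781, 339.02252197265625), (16.274707794189453, 130.24313354492188), 12.937215805053711)Traceback (most recent call last):
  File "<stdin>", line 20, in <module>
  File "h.py", line 6, in px
    m=imaging.camera_model(n);K=m['camera_matrix'];w=d[v-r:v+r+1,u-r:u+r+1];z=np.median(w[w>0])
ValueError: time passes only in moves, steps and waits
```

play_rows --pt "0.3 -0.2 -0.1 0 0 -0.6" --pt "0.6 -0.4 -0.2 0 0 -0.9" --pt "0.7 -0.45 -0.25 0 0 -0.9" --pt "0.7 -0.45 -0.25 0 0 -0.9" --pt "0.7 -0.45 -0.25 0 0 -0.9" --pt "0.7 -0.45 -0.25 0 0 -0.9" --pt "0.7 -0.45 -0.25 0 0 -0.9" --pt "0.7 -0.45 -0.25 0 0 -0.9" --pt "0.7 -0.45 -0.25 0 0 -0.9" --pt "0.7 -0.45 -0.25 0 0 -0.9" --pt "0.5 -0.3 -0.2 0 0 -0.9" --pt "0 0 0 0 0 0" --fingers 0.5

```text
time: 1.1
ee_pos: [0.4672, 0.3351, 0.1033]
tool_rot: [[-0.212, 0.977, -0.002], [0.977, 0.212, -0.002], [-0.001, -0.002, -1.0]]
ft_force: [-0.5, 0.1, -0.1]
finger_gap: 0.047
gripper_force: 0.0
```

```bash
python3 - <<'E'
s=open('h.py').read().replace("from bench import readout, imaging, robot","from bench import readout, imaging, robot\nCM={n:imaging.camera_model(n) for n in('side','top')}").replace("m=imaging.camera_model(n)","m=CM[n]")
s+='''
def st():
    o=readout.observe();R=o['tool_rot'];print('t',o['time'],'p',o['ee_pos'].round(4),'yaw_y',np.degrees(np.arctan2(R[1,1],R[0,1])).round(2),'z',R[:,2].round(3),'F',o['ft_force'].round(2),'gap',round(o['finger_gap'],4),'q6',o['q'][5].round(3));return o
'''
open('h.py','w').write(s)
E
python3 - <<'E'
from h import *
st()
d=np.load('pics/t0.npy')
pts=np.array([px('top',d,u,v,0) for v in range(268,298) for u in range(375,412) if d[v,u]>0]);k=pts[pts[:,2]>.105];print('knob',len(k),k.mean(0),cv2.minEnclosingCircle((k[:,:2]*1000).astype(np.float32)))
pts=np.array([px('top',d,u,v,0) for v in range(245,280) for u in range(280,380)if d[v,u]>0]);k=pts[pts[:,2]<.0715];print('slot',len(k),k.mean(0),cv2.minAreaRect((k[:,:2]*1000).astype(np.float32)))
for n,b in(('jar',(260,208,290,240)),('sp',(290,188,310,215))):
    pts=np.array([px('top',d,u,v,0) for v in range(b[1],b[3]) for u in range(b[0],b[2]) if d[v,u]>0]);k=pts[pts[:,2]>.155];print(n,len(k),k.mean(0))
E
```

```text
t 1.1 p [0.4672 0.3351 0.1033] yaw_y 12.22 z [-0.002 -0.002 -1.   ] F [-0.47  0.09 -0.1 ] gap 0.047 q6 0.346
knob 222 [ 0.46195918 -0.2362295   0.11252253] ((462.053466796875, -237.19117736816406), 18.88907241821289)
slot 632 [ 0.50703128 -0.09462248  0.06664983] ((521.2208251953125, -95.35265350341797), (168.64402770996094, 48.84125900268555), 88.06678009033203)
jar 630 [0.58674575 0.02706683 0.17155399]
sp 309 [ 0.63386099 -0.0251448   0.18071475]
```

play_rows --pt "-0.03 0.03 -0.5 0 0 0.1" --pt "0 0 -0.7 0 0 0" --pt "0 0 -0.6 0 0 0" --pt "0 0 -0.3 0 0 0" --pt "0 0 -0.1 0 0 0" --pt "0 0 0 0 0 0"

```text
time: 1.6
ee_pos: [0.4633, 0.3393, 0.0172]
tool_rot: [[-0.232, 0.973, -0.001], [0.973, 0.232, -0.001], [-0.0, -0.001, -1.0]]
ft_force: [0.1, 0.1, 0.2]
finger_gap: 0.0474
gripper_force: 0.0
```

play_rows --pt "0 0 0 0 0 0" --pt "0 0 0 0 0 0" --pt "0 0 0 0 0 0" --pt "0 0 0 0 0 0" --pt "0 0 0 0 0 0" --pt "0 0 0 0 0 0" --fingers 0 --newtons 15

```text
time: 2.1
ee_pos: [0.4639, 0.3393, 0.018]
tool_rot: [[-0.231, 0.973, 0.001], [0.973, 0.231, 0.0], [0.0, 0.001, -1.0]]
ft_force: [0.2, -0.4, 4.0]
finger_gap: 0.016
gripper_force: 15.0
```

play_rows --pt "0 0 0.3 0 0 0" --pt "0 0 0.6 0 0 0" --pt "0 -0.2 0.8 0 0 0" --pt "0.1 -0.5 0.8 0 0 -0.2" --pt "0.1 -0.8 0.5 0 0 -0.3" --pt "0.1 -0.8 0.3 0 0 -0.3" --pt "0.1 -0.9 0.2 0 0 -0.3" --pt "0.1 -0.9 0 0 0 -0.3" --pt "0.1 -0.9 0 0 0 -0.3" --pt "0.1 -0.9 0 0 0 -0.3" --pt "0.1 -0.9 0 0 0 -0.3" --pt "0.1 -0.9 0 0 0 -0.2"

```text
time: 3.1
ee_pos: [0.4994, 0.0295, 0.1584]
tool_rot: [[0.03, 1.0, 0.001], [1.0, -0.03, 0.0], [0.0, 0.001, -1.0]]
ft_force: [0.4, -0.4, -1.1]
finger_gap: 0.0157
gripper_force: 15.0
```

play_rows --pt "0.1 -0.9 0 0 0 -0.2" --pt "0.1 -0.9 0 0 0 -0.1" --pt "0.1 -0.7 0 0 0 0" --pt "0 -0.4 0 0 0 0" --pt "0 -0.15 0 0 0 0" --pt "0 0 0 0 0 0" --pt "0 0 0 0 0 0"

```text
time: 3.68
ee_pos: [0.5116, -0.0901, 0.1578]
tool_rot: [[0.06, 0.998, 0.0], [0.998, -0.06, 0.0], [0.0, 0.0, -1.0]]
ft_force: [0.1, 0.2, -0.9]
finger_gap: 0.016
gripper_force: 15.0
```

Run:
```python
from h import *
st()
a,d=snap('side','s1');b,e=snap('top','t1')
f=lambda im,x,y,w,h,k:cv2.resize(im[y:y+h,x:x+w],(w*k,h*k),interpolation=cv2.INTER_CUBIC)
cv2.imwrite('pics/c3.png',np.hstack([f(a,195,150,130,170,3),f(b,270,190,130,170,3)]))
```

```text
t 3.6833 p [ 0.5116 -0.0901  0.1578] yaw_y -3.44 z [ 0.  0. -1.] F [ 0.1   0.18 -0.94] gap 0.016 q6 -0.185
```

View pics/c3.png

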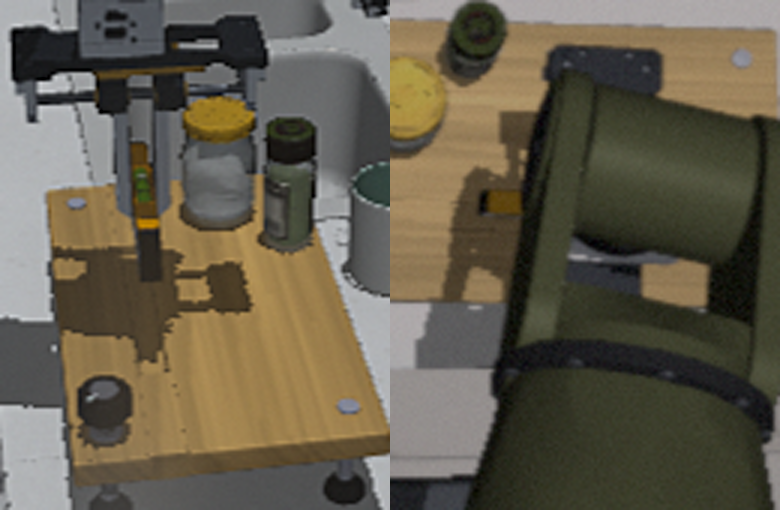

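Run:
```python
from h import *
S=lambda x,y,z:ray('side',x/3+195-.33,y/3+150-.33,z).round(4)
print([S(x,y,.140) for x,y in((140,281),(161,281),(150.5,281))])
print([S(x,y,.184) for x,y in((137,230),(159,230))])
print(proj('side',np.array([.5077,-.155,.14])),150.5/3+194.67,281/3+149.67)
```

```text
[array([ 0.5   , -0.1538,  0.14  ]), array([ 0.5148, -0.1566,  0.14  ]), array([ 0.5074, -0.1552,  0.14  ])]
[array([ 0.4991, -0.1547,  0.184 ]), array([ 0.5143, -0.1575,  0.184 ])]
[244.94596213 243.27021578] 244.83666666666664 243.33666666666664
```

play_rows --pt "-0.1 -0.15 -0.1 0 0 0.27" --pt "0 0 -0.4 0 0 0" --pt "0 0 -0.5 0 0 0" --pt "0 0 -0.3 0 0 0" --pt "0 0 -0.1 0 0 0" --pt "0 0 0 0 0 0" --pt "0 0 0 0 0 0" --pt "0 0 0 0 0 0"

```text
time: 4.45
ee_pos: [0.5082, -0.0966, 0.1024]
tool_rot: [[0.031, 1.0, 0.001], [1.0, -0.031, -0.0], [-0.0, 0.001, -1.0]]
ft_force: [0.5, 0.5, -1.8]
finger_gap: 0.0158
gripper_force: 15.0
```

Run:
```python
from h import *
st()
a,d=snap('side','s2')
cv2.imwrite('pics/c4.png',cv2.resize(a[190:310,205:305],(700,840)[0:1]*1+(600,) if 0 else (500,600),interpolation=cv2.INTER_CUBIC))
```

```text
t 4.45 p [ 0.5082 -0.0966  0.1024] yaw_y -1.79 z [ 0.001 -0.    -1.   ] F [ 0.5   0.52 -1.78] gap 0.0158 q6 -0.227
```

View pics/c4.png

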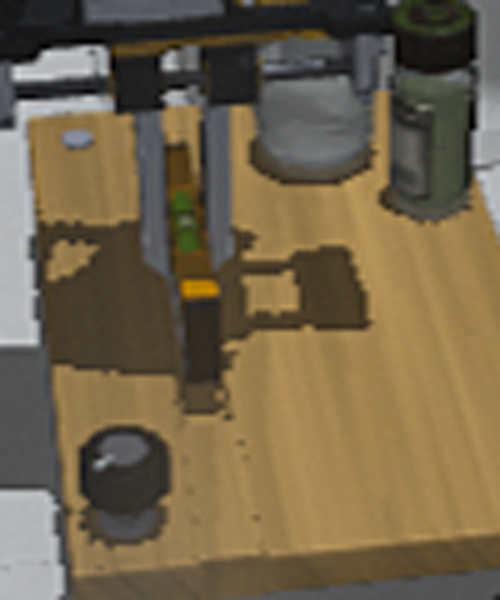

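Run:
```python
from h import *
S=lambda x,y,z:ray('side',x/5+205-.4,y/5+190-.4,z).round(4)
print([S(x,y,.0844) for x,y in((183,381),(220,381))])
print([S(x,y,.077) for x,y in((184,412),(229,412),(225,405),(230,418))])
```

```text
[array([ 0.4973, -0.1593,  0.0844]), array([ 0.5133, -0.1623,  0.0844])]
[array([ 0.4959, -0.1718,  0.077 ]), array([ 0.5151, -0.1754,  0.077 ]), array([ 0.5142, -0.1701,  0.077 ]), array([ 0.5149, -0.1796,  0.077 ])]
```

play_rows --pt "0.01 0 -0.1 0 0 0" --pt "0 0 -0.1 0 0 0" --pt "0 0 -0.1 0 0 0" --pt "0 0 -0.06 0 0 0" --pt "0 0 -0.03 0 0 0" --pt "0 0 0 0 0 0" --pt "0 0 0 0 0 0"

```text
time: 5.08
ee_pos: [0.5081, -0.0968, 0.0858]
tool_rot: [[0.032, 0.999, -0.0], [0.999, -0.032, 0.0], [0.0, -0.0, -1.0]]
ft_force: [-0.9, -0.3, -0.6]
finger_gap: 0.016
gripper_force: 15.0
```

play_rows --pt "0 0 -0.03 0 0 0" --pt "0 0 -0.02 0 0 0" --pt "0 0 0 0 0 0" --pt "0 0 0 0 0 0"

```text
time: 5.42
ee_pos: [0.5082, -0.0969, 0.0843]
tool_rot: [[0.032, 0.999, 0.0], [0.999, -0.032, -0.0], [-0.0, 0.0, -1.0]]
ft_force: [-1.8, -0.7, 5.0]
finger_gap: 0.0158
gripper_force: 15.0
```

play_rows --pt "0 0 0 0 0 0" --pt "0 0 0 0 0 0" --pt "0 0 0 0 0 0" --pt "0 0 0.3 0 0 0" --pt "0 0 0.6 0 0 0" --pt "0 0 0.7 0 0 0" --pt "0 0 0.4 0 0 0" --pt "0 0 0 0 0 0" --fingers 0.45

```text
time: 6.08
ee_pos: [0.5094, -0.0971, 0.1672]
tool_rot: [[0.032, 0.999, 0.005], [0.999, -0.032, -0.001], [-0.001, 0.005, -1.0]]
ft_force: [-1.2, 0.0, 0.2]
finger_gap: 0.0422
gripper_force: 0.0
```

play_rows --pt "0 -0.3 0 0.6 0 0" --pt "-0.07 -0.4 0 0.8 0 0" --pt "0 -0.4 -0.1 0.8 0 0" --pt "0 -0.2 -0.3 0.8 0 0" --pt "0 0 -0.4 0 0 0" --pt "0 0 -0.25 0 0 0" --pt "0 0 0 0 0 0" --pt "0 0 0 0 0 0" --fingers 0

```text
time: 6.75
ee_pos: [0.5051, -0.1482, 0.1215]
tool_rot: [[0.031, 1.0, -0.001], [0.951, -0.03, 0.309], [0.309, -0.011, -0.951]]
ft_force: [-0.6, 0.3, 0.5]
finger_gap: 0.0008
gripper_force: 0.0
```

Run:
```python
from h import *
st()
a,d=snap('side','s3');b,e=snap('top','t3')
f=lambda im,x,y,w,h,k:cv2.resize(im[y:y+h,x:x+w],(w*k,h*k),interpolation=cv2.INTER_CUBIC)
cv2.imwrite('pics/c5.png',np.hstack([f(a,205,190,80,120,5),f(b,270,220,80,120,5)]))
```

```text
t 6.75 p [ 0.5051 -0.1482  0.1215] yaw_y -1.69 z [-0.001  0.309 -0.951] F [-0.63  0.3   0.52] gap 0.0008 q6 -0.568
```

View pics/c5.png

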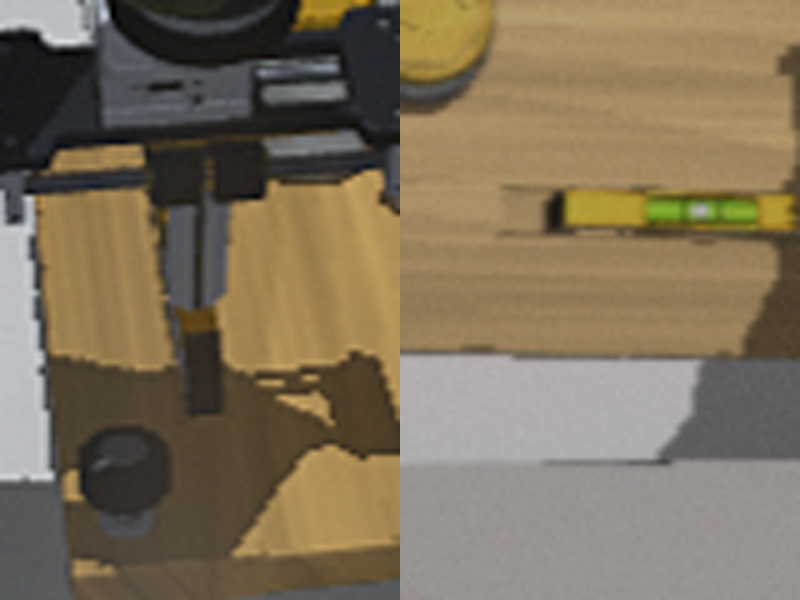

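```bash
cat >> h.py <<'E'
def bubble(b,d=None):
    # b: top picture; band along the level around its vial; +: to image right (right end, -y)
    x0,y0=390//1,0
    c=b[255:270,300:352].astype(float); c=cv2.resize(c,None,fx=8,fy=8,interpolation=cv2.INTER_CUBIC)
    B,G,R=c[...,0],c[...,1],c[...,2]
    g=(G>R*1.15)&(G>90); r=np.where(g.sum(1)>60)[0]; rows=slice(int(r.mean())-8,int(r.mean())+9)
    cols=np.where(g[rows].mean(0)>.4)[0]; lo,hi=cols.min(),cols.max()
    prof=B[rows].mean(0)[lo:hi+1]; w=np.clip(prof-np.median(prof)-20,0,None); x=np.arange(lo,hi+1)
    mm=50/(hi-lo+1); ctr=(lo+hi)/2
    dark=G[rows].mean(0)[lo:hi+1]
    print('vial px',lo/8+300,hi/8+300,'bubble mm',((w*x).sum()/w.sum()-ctr)*mm); 
    return ((w*x).sum()/w.sum()-ctr)*mm
E
python3 - <<'E'
from h import *
bubble(cv2.imread('pics/t3.png'))
E
```

```text
vial px 319.625 340.75 bubble mm -0.4872126963655302
```

play_rows --pt "0 0 -0.1 0 0 0" --pt "0 0 -0.1 0 0 0" --pt "0 0 -0.05 0 0 0" --pt "0 0 -0.04 0 0 0" --pt "0 0 -0.03 0 0 0" --pt "0 0 0 0 0 0"

```text
time: 7.35
ee_pos: [0.506, -0.1494, 0.1106]
tool_rot: [[0.031, 1.0, 0.003], [0.951, -0.03, 0.308], [0.308, -0.007, -0.951]]
ft_force: [-2.2, -2.8, 15.1]
finger_gap: 0.0003
gripper_force: 7.4
```

play_rows --pt "0 0 0 0 0 0" --pt "0 0 0 0 0 0" --pt "0 0 0 0 0 0" --pt "0 0 0 0 0 0" --pt "0 0 0 0 0 0" --pt "0 0 0 0 0 0" --pt "0 0 0 0 0 0" --pt "0 0 0 0 0 0" --pt "0 0 0 0 0 0" --pt "0 0 0 0 0 0" --pt "0 0 0 0 0 0" --pt "0 0 0 0 0 0"

```text
time: 8.35
ee_pos: [0.506, -0.1494, 0.1107]
tool_rot: [[0.031, 1.0, 0.003], [0.951, -0.03, 0.308], [0.308, -0.007, -0.952]]
ft_force: [-3.3, -3.0, 14.9]
finger_gap: 0.0004
gripper_force: 7.4
```

Run:
```python
from h import *
st()
b,e=snap('top','t4');bubble(b)
```

```text
t 8.35 p [ 0.506  -0.1494  0.1107] yaw_y -1.74 z [ 0.003  0.308 -0.952] F [-3.35 -2.99 14.86] gap 0.0004 q6 -0.577
vial px 320.125 341.125 bubble mm -8.957355123463923
```

play_rows --pt "0 0 0.2 0 0 0" --pt "0 0 0.5 0 0 0" --pt "0 0 0.7 -0.5 0 0" --pt "0 -0.2 0.2 -0.8 0 0" --pt "-0.1 -0.3 0 -0.8 0 0" --pt "-0.1 -0.3 0 -0.9 0 0" --pt "-0.2 -0.3 0 0 0 0.7" --pt "-0.2 -0.3 0 0 0 0.9" --pt "-0.2 -0.3 0 0 0 0.9" --pt "-0.2 -0.3 0 0 0 0.9" --pt "-0.09 -0.18 0 0 0 0.9" --pt "0 0 0 0 0 0.9"

```text
time: 9.4
ee_pos: [0.461, -0.237, 0.1732]
tool_rot: [[-0.494, 0.87, -0.0], [0.87, 0.494, -0.0], [-0.0, -0.0, -1.0]]
ft_force: [0.8, 1.0, 0.3]
finger_gap: 0.0003
gripper_force: 0.0
```

play_rows --pt "0 0 0 0 0 0.9" --pt "0 0 0 0 0 0.9" --pt "0 0 0 0 0 0.9" --pt "0 0 0 0 0 0.9" --pt "0 0 0 0 0 0.9" --pt "0 0 0 0 0 0.6" --pt "0 0 0 0 0 0" --pt "0 0 0 0 0 0" --fingers 0.6

```text
time: 10.07
ee_pos: [0.4617, -0.2359, 0.1731]
tool_rot: [[-0.865, 0.502, 0.0], [0.502, 0.865, -0.0], [-0.0, -0.0, -1.0]]
ft_force: [0.0, 0.4, 0.1]
finger_gap: 0.0503
gripper_force: 0.0
```

Run:
```python
from h import *
st()
```

```text
t 10.0667 p [ 0.4617 -0.2359  0.1731] yaw_y 59.86 z [ 0. -0. -1.] F [0.03 0.38 0.11] gap 0.0503 q6 -1.588
```

play_rows --pt "0.02 -0.02 -0.3 0 0 0" --pt "0 0 -0.5 0 0 0" --pt "0 0 -0.5 0 0 0" --pt "0 0 -0.4 0 0 0" --pt "0 0 -0.25 0 0 0" --pt "0 0 -0.15 0 0 0" --pt "0 0 0 0 0 0"

```text
time: 10.65
ee_pos: [0.4622, -0.2366, 0.0883]
tool_rot: [[-0.865, 0.501, -0.001], [0.501, 0.865, 0.001], [0.001, 0.0, -1.0]]
ft_force: [-0.4, 1.2, 0.6]
finger_gap: 0.0563
gripper_force: 0.0
```

play_rows --pt "0 0 0 0 0 0" --pt "0 0 0 0 0 0" --pt "0 0 0 0 0 0" --pt "0 0 0 0 0 0" --pt "0 0 0 0 0 0" --pt "0 0 0 0 0 0" --fingers 0 --newtons 15

```text
time: 11.15
ee_pos: [0.4626, -0.2376, 0.0899]
tool_rot: [[-0.866, 0.501, 0.001], [0.501, 0.866, -0.002], [-0.002, -0.001, -1.0]]
ft_force: [-3.3, -4.2, 3.3]
finger_gap: 0.0347
gripper_force: 15.0
```

play_rows --pt "0 0 -0.004 0 0 -0.7" --pt "0 0 -0.004 0 0 -0.7" --pt "0 0 -0.004 0 0 -0.7" --pt "0 0 -0.004 0 0 -0.7" --pt "0 0 -0.004 0 0 -0.7" --pt "0 0 -0.004 0 0 -0.7" --pt "0 0 -0.004 0 0 -0.7" --pt "0 0 -0.004 0 0 -0.7" --pt "0 0 -0.004 0 0 -0.7" --pt "0 0 -0.004 0 0 -0.7" --pt "0 0 -0.004 0 0 -0.7" --pt "0 0 -0.004 0 0 -0.7"

```text
time: 12.15
ee_pos: [0.4632, -0.2374, 0.0881]
tool_rot: [[-0.163, 0.987, 0.002], [0.987, 0.163, -0.002], [-0.002, 0.002, -1.0]]
ft_force: [-0.1, -2.3, 1.0]
finger_gap: 0.0346
gripper_force: 15.0
```

play_rows --pt "0 0 -0.004 0 0 -0.7" --pt "0 0 -0.004 0 0 -0.7" --pt "0 0 -0.004 0 0 -0.7" --pt "0 0 -0.004 0 0 -0.7" --pt "0 0 -0.004 0 0 -0.7" --pt "0 0 -0.004 0 0 -0.7" --pt "0 0 -0.004 0 0 -0.7" --pt "0 0 -0.004 0 0 -0.7" --pt "0 0 -0.004 0 0 -0.7" --pt "0 0 -0.004 0 0 -0.7" --pt "0 0 -0.004 0 0 -0.7" --pt "0 0 -0.004 0 0 -0.7"

```text
time: 13.15
ee_pos: [0.4636, -0.2379, 0.0864]
tool_rot: [[0.656, 0.754, 0.004], [0.754, -0.656, -0.003], [0.0, 0.004, -1.0]]
ft_force: [2.4, -4.1, 1.3]
finger_gap: 0.0346
gripper_force: 15.0
```

play_rows --pt "0 0 -0.004 0 0 -0.7" --pt "0 0 -0.004 0 0 -0.7" --pt "0 0 -0.004 0 0 -0.7" --pt "0 0 -0.004 0 0 -0.7" --pt "0 0 -0.004 0 0 -0.7" --pt "0 0 -0.004 0 0 -0.7" --pt "0 0 -0.004 0 0 -0.7" --pt "0 0 -0.004 0 0 -0.7" --pt "0 0 -0.004 0 0 -0.7" --pt "0 0 -0.004 0 0 -0.7" --pt "0 0 0 0 0 -0.7" --pt "0 0 0 0 0 0"

```text
time: 14.15
ee_pos: [0.4641, -0.2385, 0.0858]
tool_rot: [[0.999, 0.047, 0.005], [0.047, -0.999, -0.004], [0.005, 0.004, -1.0]]
ft_force: [2.2, -6.0, 10.2]
finger_gap: 0.0346
gripper_force: 15.0
```

Run:
```python
from h import *
o=st();print(o['ft_torque'])
```

```text
t 14.15 p [ 0.4641 -0.2385  0.0858] yaw_y -87.3 z [ 0.005 -0.004 -1.   ] F [ 2.23 -5.96 10.22] gap 0.0346 q6 0.98
[-1.5373284  -0.23267348 -0.00468448]
```

play_rows --pt "0 0 0 0 0 0" --pt "0 0 0 0 0 0" --pt "0 0 0 0 0 0" --pt "0 0 0 0 0 0" --pt "0 0 0.3 0 0 0" --pt "0 0 0.6 0 0 0" --pt "0 0 0.6 0 0 0" --pt "0 0 0.4 0 0 0.5" --pt "0 0 0 0 0 0.9" --pt "0 0 0 0 0 0.9" --pt "0 0 0 0 0 0.9" --pt "0 0 0 0 0 0.9" --fingers 0.6

```text
time: 15.15
ee_pos: [0.4623, -0.2366, 0.1595]
tool_rot: [[0.884, 0.467, -0.0], [0.467, -0.884, 0.0], [-0.0, -0.0, -1.0]]
ft_force: [0.3, 0.5, 0.3]
finger_gap: 0.0566
gripper_force: 0.0
```

play_rows --pt "0 0 0 0 0 0.9" --pt "0 0 0 0 0 0.9" --pt "0 0 0 0 0 0.9" --pt "0.1 0.2 0 0 0 0.9" --pt "0.1 0.3 0 0 0 0.9" --pt "0.2 0.3 0 0 0 0.9" --pt "0.2 0.3 0 0 0 0.9" --pt "0.2 0.3 0 0 0 0.9" --pt "0.2 0.3 0 0 0 0.9" --pt "0.09 0.3 0 0 0 0.9" --pt "0 0.2 0 0 0 0.9" --pt "0 0 0 0 0 0" --fingers 0

```text
time: 16.15
ee_pos: [0.506, -0.1475, 0.1593]
tool_rot: [[0.047, 0.999, -0.001], [0.999, -0.047, 0.001], [0.001, -0.001, -1.0]]
ft_force: [0.3, 0.2, -0.3]
finger_gap: 0.0009
gripper_force: 0.0
```

Run:
```python
from h import *
st()
```

```text
t 16.15 p [ 0.506  -0.1475  0.1593] yaw_y -2.68 z [-0.001  0.001 -1.   ] F [ 0.25  0.25 -0.3 ] gap 0.0009 q6 -0.307
```

Tilt, come down short of contact, and look before pressing.

play_rows --pt "0 0 0 0.6 0 0.1" --pt "0 0 -0.2 0.8 0 0" --pt "0 -0.03 -0.3 0.8 0 0" --pt "0 0 -0.3 0.8 0 0" --pt "0 0 -0.1 0 0 0" --pt "0 0 0 0 0 0" --pt "0 0 0 0 0 0" --pt "0 0 0 0 0 0"

```text
time: 16.82
ee_pos: [0.5064, -0.1498, 0.1244]
tool_rot: [[0.042, 0.999, 0.0], [0.951, -0.04, 0.307], [0.307, -0.013, -0.952]]
ft_force: [0.9, 1.2, 1.0]
finger_gap: 0.0003
gripper_force: 0.0
```

Run:
```python
from h import *
st()
b,e=snap('top','t5');bubble(b)
```

```text
t 16.8167 p [ 0.5064 -0.1498  0.1244] yaw_y -2.3 z [ 0.     0.307 -0.952] F [0.92 1.22 0.98] gap 0.0003 q6 -0.556
vial px 319.5 340.625 bubble mm 0.2730230448376189
```

play_rows --pt "0 0 -0.1 0 0 0" --pt "0 0 -0.08 0 0 0" --pt "0 0 -0.05 0 0 0" --pt "0 0 -0.03 0 0 0" --pt "0 0 0 0 0 0" --pt "0 0 0 0 0 0"

```text
time: 17.37
ee_pos: [0.5062, -0.1499, 0.1134]
tool_rot: [[0.042, 0.999, -0.0], [0.95, -0.04, 0.309], [0.309, -0.013, -0.951]]
ft_force: [0.2, 0.9, 3.2]
finger_gap: 0.0004
gripper_force: 1.5
```

play_rows --pt "0 0 -0.02 0 0 0" --pt "0 0 -0.01 0 0 0" --pt "0 0 0 0 0 0" --pt "0 0 0 0 0 0" --pt "0 0 0 0 0 0" --pt "0 0 0 0 0 0"

```text
time: 17.87
ee_pos: [0.5065, -0.1501, 0.1129]
tool_rot: [[0.042, 0.999, 0.001], [0.95, -0.04, 0.309], [0.309, -0.012, -0.951]]
ft_force: [-0.7, 1.2, 10.2]
finger_gap: 0.0005
gripper_force: 5.1
```

play_rows --pt "0 0 -0.005 0 0 0" --pt "0 0 0 0 0 0" --pt "0 0 0 0 0 0" --pt "0 0 0 0 0 0" --pt "0 0 0 0 0 0" --pt "0 0 0 0 0 0" --pt "0 0 0 0 0 0" --pt "0 0 0 0 0 0" --pt "0 0 0 0 0 0" --pt "0 0 0 0 0 0" --pt "0 0 0 0 0 0" --pt "0 0 0 0 0 0"

```text
time: 18.87
ee_pos: [0.5065, -0.1501, 0.1128]
tool_rot: [[0.042, 0.999, 0.001], [0.95, -0.04, 0.309], [0.309, -0.012, -0.951]]
ft_force: [-2.6, 1.7, 11.3]
finger_gap: 0.0008
gripper_force: 5.7
```

Run:
```python
from h import *
st()
b,e=snap('top','t6');bubble(b)
a,_=snap('side','s6')
f=lambda im,x,y,w,h,k:cv2.resize(im[y:y+h,x:x+w],(w*k,h*k),interpolation=cv2.INTER_CUBIC)
cv2.imwrite('pics/c6.png',np.hstack([f(a,195,150,130,180,3),f(b,300,235,50,67,8)[:540]]))
```

```text
t 18.8667 p [ 0.5065 -0.1501  0.1128] yaw_y -2.3 z [ 0.001  0.309 -0.951] F [-2.62  1.68 11.29] gap 0.0008 q6 -0.565
vial px 319.5 340.625 bubble mm -1.9781271817078718Traceback (most recent call last):
  File "<stdin>", line 6, in <module>
    return _nx.concatenate(arrs, 1, dtype=dtype, casting=casting)
           ~~~~~~~~~~~~~~~^^^^^^^^^^^^^^^^^^^^^^^^^^^^^^^^^^^^^^^
ValueError: all the input array dimensions except for the concatenation axis must match exactly, but along dimension 0, the array at index 0 has size 540 and the array at index 1 has size 536
```

play_rows --pt "0 0 0.2 0 0 0" --pt "0 0 0.5 0 0 0" --pt "0 0 0.6 -0.5 0 0" --pt "0 -0.2 0.2 -0.8 0 0" --pt "-0.1 -0.3 0 -0.8 0 0" --pt "-0.1 -0.3 0 -0.9 0 0.6" --pt "-0.2 -0.3 0 0 0 0.8" --pt "-0.2 -0.3 0 0 0 0.8" --pt "-0.2 -0.3 0 0 0 0.8" --pt "-0.2 -0.3 0 0 0 0.8" --pt "-0.09 -0.18 0 0 0 0.8" --pt "0 0 0 0 0 0.8" --fingers 0.6

```text
time: 19.97
ee_pos: [0.4618, -0.2385, 0.172]
tool_rot: [[-0.502, 0.865, -0.003], [0.865, 0.502, -0.002], [-0.0, -0.004, -1.0]]
ft_force: [-0.1, -1.1, -0.9]
finger_gap: 0.0565
gripper_force: 0.0
```

play_rows --pt "0 0 0 0 0 0" --pt "0 0 -0.3 0 0 0" --pt "0 0 -0.5 0 0 0" --pt "0 0 -0.4 0 0 0" --pt "0 0 -0.2 0 0 0" --pt "0 0 0 0 0 0"

```text
time: 20.47
ee_pos: [0.4619, -0.2367, 0.1144]
tool_rot: [[-0.498, 0.867, -0.005], [0.867, 0.498, -0.0], [0.002, -0.005, -1.0]]
ft_force: [0.5, 0.8, 0.7]
finger_gap: 0.0566
gripper_force: 0.0
```

play_rows --pt "0.01 -0.02 -0.3 0 0 0" --pt "0 0 -0.25 0 0 0" --pt "0 0 -0.12 0 0 0" --pt "0 0 0 0 0 0" --pt "0 0 0 0 0 0"

```text
time: 20.88
ee_pos: [0.463, -0.238, 0.0893]
tool_rot: [[-0.499, 0.866, -0.003], [0.866, 0.499, -0.002], [-0.0, -0.003, -1.0]]
ft_force: [-0.1, -0.0, 1.5]
finger_gap: 0.0563
gripper_force: 0.0
```

play_rows --pt "0 0 0 0 0 0" --pt "0 0 0 0 0 0" --pt "0 0 0 0 0 0" --pt "0 0 0 0 0 0" --pt "0 0 0 0 0 0" --pt "0 0 0 0 0 0" --fingers 0 --newtons 20

```text
time: 21.38
ee_pos: [0.4629, -0.2382, 0.0893]
tool_rot: [[-0.5, 0.866, -0.003], [0.866, 0.5, -0.002], [-0.0, -0.003, -1.0]]
ft_force: [-2.2, -0.6, 3.6]
finger_gap: 0.0347
gripper_force: 20.0
```

play_rows --pt "0 0 -0.003 0 0 -0.5" --pt "0 0 -0.003 0 0 -0.5" --pt "0 0 -0.003 0 0 -0.5" --pt "0 0 -0.003 0 0 -0.5" --pt "0 0 -0.003 0 0 -0.5" --pt "0 0 -0.003 0 0 -0.5" --pt "0 0 -0.003 0 0 -0.5" --pt "0 0 -0.003 0 0 -0.5" --pt "0 0 -0.003 0 0 -0.5" --pt "0 0 -0.003 0 0 -0.5" --pt "0 0 -0.003 0 0 -0.5" --pt "0 0 -0.003 0 0 -0.5"

```text
time: 22.38
ee_pos: [0.4637, -0.2384, 0.0889]
tool_rot: [[0.107, 0.994, -0.001], [0.994, -0.107, -0.001], [-0.001, -0.001, -1.0]]
ft_force: [-0.5, 1.9, 13.3]
finger_gap: 0.0348
gripper_force: 20.0
```

Run:
```python
from h import *
o=st();print(o['ft_torque'])
```

```text
t 22.3833 p [ 0.4637 -0.2384  0.0889] yaw_y -6.17 z [-0.001 -0.001 -1.   ] F [-0.51  1.93 13.28] gap 0.0348 q6 -0.436
[0.07208697 0.31364364 0.09701373]
```

play_rows --pt "0 0 0 0 0 0" --pt "0 0 0 0 0 0" --pt "0 0 0 0 0 0" --pt "0 0 0.3 0 0 0" --pt "0 0 0.6 0 0 0" --pt "0 0 0.6 0 0 0" --pt "0 0 0.3 0 0 0" --pt "0.1 0.3 0 0 0 0" --pt "0.3 0.6 0 0 0 0.3" --pt "0.3 0.6 0 0 0 0.3" --pt "0.25 0.5 0 0 0 0" --pt "0.12 0.22 0 0 0 0" --fingers 0.6

```text
time: 23.38
ee_pos: [0.5061, -0.1463, 0.1583]
tool_rot: [[0.04, 0.999, -0.005], [0.999, -0.04, 0.001], [0.001, -0.005, -1.0]]
ft_force: [0.3, -0.9, -0.2]
finger_gap: 0.0564
gripper_force: 0.0
```

play_rows --pt "0 0 0 0.6 0 0" --pt "0 0 -0.2 0.8 0 0" --pt "0 0 -0.3 0.8 0 0" --pt "0 0 -0.3 0.8 0 0" --pt "0 0 -0.1 0 0 0" --pt "0 0 0 0 0 0" --pt "0 0 0 0 0 0" --pt "0 0 0 0 0 0" --pt "0 0 0 0 0 0" --pt "0 0 0 0 0 0" --fingers 0

```text
time: 24.22
ee_pos: [0.506, -0.1488, 0.1242]
tool_rot: [[0.041, 0.999, -0.003], [0.951, -0.038, 0.308], [0.307, -0.015, -0.951]]
ft_force: [0.5, 0.1, 0.0]
finger_gap: 0.0002
gripper_force: 0.0
```

Run:
```python
from h import *
st()
b,e=snap('top','t7');bubble(b)
```

```text
t 24.2167 p [ 0.506  -0.1488  0.1242] yaw_y -2.2 z [-0.003  0.308 -0.951] F [0.45 0.1  0.03] gap 0.0002 q6 -0.555
vial px 319.25 340.5 bubble mm 1.9242468951534608
```

play_rows --pt "0 0 -0.1 0 0 0" --pt "0 0 -0.08 0 0 0" --pt "0 0 -0.06 0 0 0" --pt "0 0 -0.03 0 0 0" --pt "0 0 -0.02 0 0 0" --pt "0 0 0 0 0 0" --pt "0 0 0 0 0 0"

```text
time: 24.85
ee_pos: [0.5063, -0.1495, 0.1133]
tool_rot: [[0.042, 0.999, -0.001], [0.95, -0.039, 0.309], [0.308, -0.014, -0.951]]
ft_force: [-2.4, 0.2, 15.8]
finger_gap: 0.0006
gripper_force: 7.5
```

play_rows --pt "0 0 0.012 0 0 0" --pt "0 0 0 0 0 0" --pt "0 0 0 0 0 0" --pt "0 0 0 0 0 0" --pt "0 0 0 0 0 0" --pt "0 0 0 0 0 0" --pt "0 0 0 0 0 0" --pt "0 0 0 0 0 0" --pt "0 0 0 0 0 0" --pt "0 0 0 0 0 0" --pt "0 0 0 0 0 0" --pt "0 0 0 0 0 0"

```text
time: 25.85
ee_pos: [0.5062, -0.1494, 0.1135]
tool_rot: [[0.042, 0.999, -0.002], [0.95, -0.039, 0.309], [0.308, -0.014, -0.951]]
ft_force: [-2.3, -0.1, 12.9]
finger_gap: 0.0004
gripper_force: 6.1
```

Run:
```python
from h import *
st()
b,e=snap('top','t8');bubble(b)
a,_=snap('side','s8')
f=lambda im,x,y,w,h,k:cv2.resize(im[y:y+h,x:x+w],(w*k,h*k),interpolation=cv2.INTER_CUBIC)
cv2.imwrite('pics/c6.png',np.hstack([f(a,195,150,130,180,3),f(b,300,235,50,68,8)[:540]]))
```

```text
t 25.85 p [ 0.5062 -0.1494  0.1135] yaw_y -2.26 z [-0.002  0.309 -0.951] F [-2.26 -0.12 12.95] gap 0.0004 q6 -0.563
vial px 319.375 340.5 bubble mm -0.07870520014418837
```

Run:
```python
from h import *
m=CM['side'];
def cloud(n,d):
    m=CM[n];K=np.array(m['camera_matrix']);v,u=np.mgrid[0:420,0:560];c=np.stack([(u-K[0,2])/K[0,0]*d,(v-K[1,2])/K[1,1]*d,d],-1);return (c-np.array(m['t']))@np.array(m['R'])
def fit(P):
    for _ in range(4):
        A=np.c_[P[:,0]-.552,P[:,1]+.091,np.ones(len(P))];k=np.linalg.lstsq(A,P[:,2],rcond=None)[0];r=P[:,2]-A@k;P=P[abs(r)<2.5*r.std()+1e-5]
    return k*1000,r.std()*1000/len(r)**.5*1000/80,len(r)
for f in('t0','t1','t3','t4','t5','t6','t7','t8','s0','s3','s6','s8'):
    d=np.load(f'pics/{f}.npy');P=cloud('top' if f[0]=='t' else 'side',d)
    M=(d>0)&(abs(P[...,2]-.077)<.008)&(P[...,0]>.45)&(P[...,0]<.66)&(P[...,1]>-.26)&(P[...,1]<.08)&~((P[...,0]>.485)&(P[...,0]<.53)&(P[...,1]>-.2)&(P[...,1]<.01))
    k,e,n=fit(P[M]);
    L=(d>0)&(abs(P[...,2]-.111)<.006)&(P[...,0]>.495)&(P[...,0]<.52)&(P[...,1]>-.13)&(P[...,1]<-.03)
    l=np.polyfit(P[L][:,1],P[L][:,2],1)[0]*1000 if L.sum()>20 else None
    print(f,'slope x,y mrad',k[:2].round(2),'z',k[2].round(2),'se',e.round(2),n,'level dz/dy',l,L.sum())
```

```text
t0 slope x,y mrad [0.68 1.71] z 76.69 se 0.19 9722 level dz/dy None 0
t1 slope x,y mrad [1.37 2.27] z 76.7 se 0.26 5442 level dz/dy None 0
t3 slope x,y mrad [1.18 2.2 ] z 76.66 se 0.21 8169 level dz/dy 18.107063418024385 281
t4 slope x,y mrad [24.49 14.53] z 76.61 se 0.21 8072 level dz/dy 32.404767952102205 278
t5 slope x,y mrad [-2.02  0.31] z 76.95 se 0.21 8202 level dz/dy 12.40872768840637 288
t6 slope x,y mrad [-1.43  0.97] z 76.79 se 0.21 8107 level dz/dy 15.422442414412945 300
t7 slope x,y mrad [-3.44 -2.88] z 77.49 se 0.21 8155 level dz/dy 6.8772339703691125 299
t8 slope x,y mrad [-5.34 -0.35] z 77.23 se 0.21 8129 level dz/dy 7.316115588700042 309
s0 slope x,y mrad [1.47 1.65] z 77.64 se 0.22 5657 level dz/dy None 0
s3 slope x,y mrad [2.02 2.11] z 77.57 se 0.23 4998 level dz/dy None 1
s6 slope x,y mrad [0.09 1.15] z 77.76 se 0.24 4776 level dz/dy None 1
s8 slope x,y mrad [-4.86 -0.91] z 78.12 se 0.23 4772 level dz/dy None 0
```

View pics/c6.png

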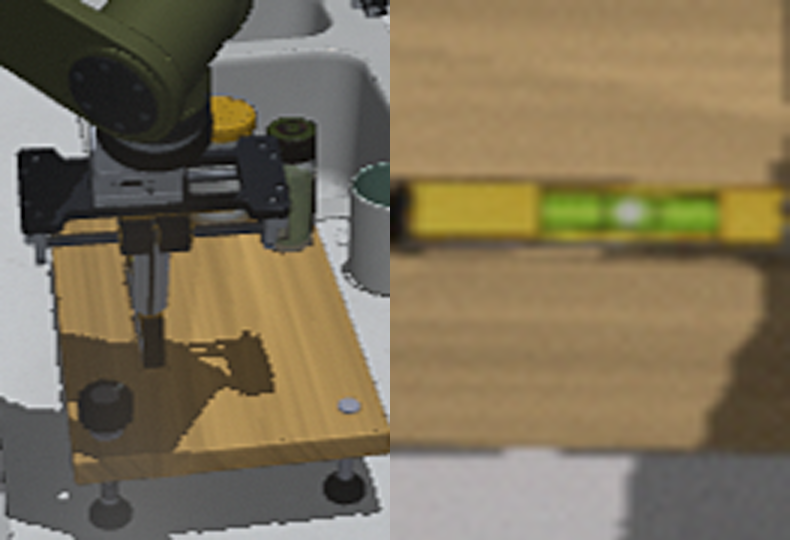

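play_rows --pt "0 0 0.2 0 0 0" --pt "0 0 0.5 0 0 0" --pt "0 0 0.6 -0.5 0 0" --pt "0 -0.2 0.2 -0.8 0 0" --pt "-0.1 -0.3 0 -0.8 0 0" --pt "-0.1 -0.3 0 -0.9 0 0" --pt "-0.2 -0.3 0 0 0 0" --pt "-0.2 -0.3 0 0 0 0" --pt "-0.2 -0.3 0 0 0 0" --pt "-0.2 -0.3 0 0 0 0" --pt "-0.07 -0.18 0 0 0 0" --pt "0 0 0 0 0 0" --fingers 0.6

```text
time: 26.95
ee_pos: [0.4625, -0.2374, 0.1725]
tool_rot: [[0.044, 0.999, -0.003], [0.999, -0.044, -0.0], [-0.0, -0.003, -1.0]]
ft_force: [0.4, 0.8, 0.3]
finger_gap: 0.0565
gripper_force: 0.0
```

play_rows --pt "0 0 -0.3 0 0 0" --pt "0 0 -0.5 0 0 0" --pt "0 0 -0.5 0 0 0" --pt "0 0 -0.4 0 0 0" --pt "0 0 -0.25 0 0 0" --pt "0 0 -0.12 0 0 0" --pt "0 0 0 0 0 0"

```text
time: 27.53
ee_pos: [0.4629, -0.236, 0.089]
tool_rot: [[0.042, 0.999, -0.004], [0.999, -0.042, 0.001], [0.001, -0.004, -1.0]]
ft_force: [-0.2, -0.4, -0.3]
finger_gap: 0.0564
gripper_force: 0.0
```

play_rows --pt "0 0 0 0 0 0" --pt "0 0 0 0 0 0" --pt "0 0 0 0 0 0" --pt "0 0 0 0 0 0" --pt "0 0 0 0 0 0" --pt "0 0 0 0 0 0" --fingers 0 --newtons 20

```text
time: 28.03
ee_pos: [0.4632, -0.2366, 0.0902]
tool_rot: [[0.042, 0.999, -0.002], [0.999, -0.042, -0.001], [-0.001, -0.002, -1.0]]
ft_force: [0.6, -0.1, 3.9]
finger_gap: 0.0342
gripper_force: 20.0
```

play_rows --pt "0 0 0 0 0 0.8" --pt "0 0 0 0 0 0.9" --pt "0 0 0 0 0 0.9" --pt "0 0 0 0 0 0.9" --pt "0 0 0 0 0 0.9" --pt "0 0 0 0 0 0.9" --pt "0 0 0 0 0 0.9" --pt "0 0 0 0 0 0.9" --pt "0 0 0 0 0 0.9" --pt "0 0 0 0 0 0.9" --pt "0 0 0 0 0 0.9" --pt "0 0 0 0 0 0.2"

```text
time: 29.03
ee_pos: [0.4623, -0.2374, 0.0902]
tool_rot: [[-0.847, 0.531, -0.003], [0.531, 0.847, -0.005], [-0.0, -0.005, -1.0]]
ft_force: [-6.4, -4.7, 7.0]
finger_gap: 0.0346
gripper_force: 20.1
```

play_rows --pt "0 0 0 0 0 0" --pt "0 0 0 0 0 0"

```text
time: 29.2
ee_pos: [0.4623, -0.2374, 0.0902]
tool_rot: [[-0.844, 0.536, -0.003], [0.536, 0.844, -0.005], [-0.0, -0.005, -1.0]]
ft_force: [-5.9, -5.8, 6.8]
finger_gap: 0.0344
gripper_force: 20.1
```

play_rows --pt "0 0 0 0 0 0" --pt "0 0 0 0 0 0" --pt "0 0 0 0 0 0" --pt "0 0 0.3 0 0 0" --pt "0 0 0.6 0 0 0" --pt "0 0 0.6 0 0 0" --pt "0 0 0.3 0 0 -0.7" --pt "0.1 0.3 0 0 0 -0.9" --pt "0.2 0.5 0 0 0 -0.9" --pt "0.3 0.6 0 0 0 -0.9" --pt "0.25 0.6 0 0 0 -0.9" --pt "0.2 0.5 0 0 0 -0.9" --fingers 0.6

```text
time: 30.2
ee_pos: [0.5053, -0.1348, 0.1616]
tool_rot: [[-0.44, 0.898, -0.003], [0.898, 0.44, -0.001], [0.0, -0.003, -1.0]]
ft_force: [-0.1, -0.7, 0.5]
finger_gap: 0.0561
gripper_force: 0.0
```

play_rows --pt "0.03 0.2 0 0 0 -0.9" --pt "0 0 0 0 0 -0.9" --pt "0 0 0 0 0 -0.9" --pt "0 0 0 0 0 -0.9" --pt "0 0 0 0 0 -0.9" --pt "0 0 0 0 0 0" --pt "0 0 0 0 0 0" --fingers 0

```text
time: 30.78
ee_pos: [0.5061, -0.1283, 0.1615]
tool_rot: [[0.008, 1.0, -0.003], [1.0, -0.008, 0.0], [0.0, -0.003, -1.0]]
ft_force: [-0.0, 1.1, -0.9]
finger_gap: 0.0134
gripper_force: 0.0
```

Run:
```python
from h import *
st()
```

```text
t 30.7833 p [ 0.5061 -0.1283  0.1615] yaw_y -0.45 z [-0.003  0.    -1.   ] F [-0.02  1.13 -0.9 ] gap 0.0134 q6 -0.31
```

play_rows --pt "0 0 0 0.7 0 0" --pt "0 0 0 0.9 0 0" --pt "0 0.1 -0.2 0.9 0 -0.2" --pt "0 0.1 -0.3 0.9 0 0" --pt "0 0 -0.3 0.9 0 0" --pt "0 0 -0.1 0.7 0 0" --pt "0 0 0 0 0 0" --pt "0 0 0 0 0 0"

```text
time: 31.45
ee_pos: [0.5059, -0.121, 0.1251]
tool_rot: [[0.031, 1.0, 0.001], [0.866, -0.027, 0.499], [0.498, -0.015, -0.867]]
ft_force: [-0.1, -0.2, -0.2]
finger_gap: 0.0006
gripper_force: 0.0
```

```bash
cat >> h.py <<'E'
def board(n,d):
    m=CM[n];K=np.array(m['camera_matrix']);v,u=np.mgrid[0:420,0:560];c=np.stack([(u-K[0,2])/K[0,0]*d,(v-K[1,2])/K[1,1]*d,d],-1);P=(c-np.array(m['t']))@np.array(m['R'])
    M=(d>0)&(abs(P[...,2]-.077)<.008)&(P[...,0]>.45)&(P[...,0]<.66)&(P[...,1]>-.26)&(P[...,1]<.08)&~((P[...,0]>.485)&(P[...,0]<.53)&(P[...,1]>-.2)&(P[...,1]<.01))
    P=P[M]
    for _ in range(4):
        A=np.c_[P[:,0]-.552,P[:,1]+.091,np.ones(len(P))];k=np.linalg.lstsq(A,P[:,2],rcond=None)[0];r=P[:,2]-A@k;P=P[abs(r)<2.5*r.std()+1e-5]
    s=k[:2]*1000-([1.0,2.0] if n=='top' else [1.75,1.88]);print(n,'dslope',s.round(2),'FR-BL over mm',(-s[0]*.17-s[1]*.3).round(2))
E
python3 - <<'E'
from h import *
st()
b,e=snap('top','t9');bubble(b);board('top',e)
a,e=snap('side','s9');board('side',e)
print(ray('top',329.95,262,.111),ray('top',329.95,262,.112))
f=lambda im,x,y,w,h,k:cv2.resize(im[y:y+h,x:x+w],(w*k,h*k),interpolation=cv2.INTER_CUBIC)
cv2.imwrite('pics/c7.png',np.hstack([f(a,195,150,130,180,3),f(b,300,235,50,68,8)[:540]]))
E
```

```text
t 31.45 p [ 0.5059 -0.121   0.1251] yaw_y -1.55 z [ 0.001  0.499 -0.867] F [-0.06 -0.21 -0.22] gap 0.0006 q6 -0.651
vial px 319.375 337.375 bubble mm 4.072801992728987
top dslope [-0.88 -0.64] FR-BL over mm 0.34
side dslope [-1.44 -0.85] FR-BL over mm 0.5
[ 0.50590236 -0.09831826  0.111     ] [ 0.50585404 -0.09815893  0.112     ]
```

View pics/c7.png

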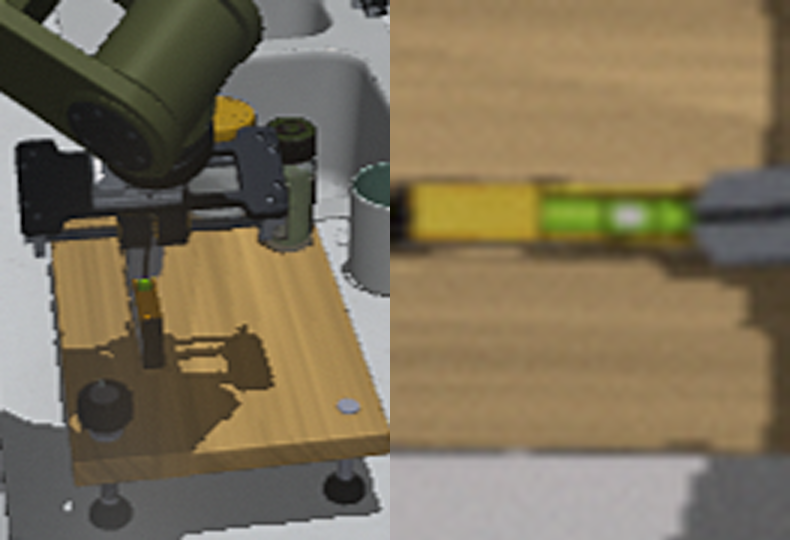

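play_rows --pt "0 -0.15 0 0 0 0" --pt "0 0 -0.1 0 0 0" --pt "0 0 -0.08 0 0 0" --pt "0 0 -0.04 0 0 0" --pt "0 0 -0.02 0 0 0" --pt "0 0 0 0 0 0" --pt "0 0 0 0 0 0"

```text
time: 32.13
ee_pos: [0.5061, -0.1263, 0.116]
tool_rot: [[0.031, 1.0, 0.001], [0.866, -0.028, 0.5], [0.5, -0.015, -0.866]]
ft_force: [-0.4, 0.1, 0.3]
finger_gap: 0.0001
gripper_force: 0.0
```

play_rows --pt "0 0 -0.03 0 0 0" --pt "0 0 -0.02 0 0 0" --pt "0 0 0 0 0 0" --pt "0 0 0 0 0 0" --pt "0 0 0 0 0 0"

```text
time: 32.55
ee_pos: [0.5063, -0.1265, 0.1145]
tool_rot: [[0.031, 1.0, 0.002], [0.866, -0.028, 0.5], [0.5, -0.014, -0.866]]
ft_force: [-1.6, -0.2, 5.1]
finger_gap: 0.0005
gripper_force: 2.5
```

play_rows --pt "0 0 -0.025 0 0 0" --pt "0 0 0 0 0 0" --pt "0 0 0 0 0 0" --pt "0 0 0 0 0 0" --pt "0 0 0 0 0 0" --pt "0 0 0 0 0 0" --pt "0 0 0 0 0 0" --pt "0 0 0 0 0 0" --pt "0 0 0 0 0 0" --pt "0 0 0 0 0 0" --pt "0 0 0 0 0 0" --pt "0 0 0 0 0 0"

```text
time: 33.55
ee_pos: [0.5064, -0.1265, 0.1141]
tool_rot: [[0.031, 1.0, 0.002], [0.866, -0.028, 0.5], [0.5, -0.013, -0.866]]
ft_force: [-1.2, 0.2, 11.0]
finger_gap: 0.0003
gripper_force: 5.3
```

```bash
sed -i "s/lo,hi=cols.min(),cols.max()/lo,hi=cols.min(),cols.min()+168/" h.py
python3 - <<'E'
from h import *
for f in('t7','t8','t9'):bubble(cv2.imread(f'pics/{f}.png'))
st()
b,e=snap('top','t10');bubble(b);board('top',e)
a,e=snap('side','s10');board('side',e)
E
```

```text
vial px 319.25 340.25 bubble mm 2.2426076391020353
vial px 319.375 340.375 bubble mm 0.06870818369042793
vial px 319.375 340.375 bubble mm -0.056294809194243366
t 33.55 p [ 0.5064 -0.1265  0.1141] yaw_y -1.59 z [ 0.002  0.5   -0.866] F [-1.19  0.22 10.96] gap 0.0003 q6 -0.667
vial px 319.5 340.5 bubble mm -0.557486788523806
top dslope [-0.36 -0.52] FR-BL over mm 0.22
side dslope [-0.78 -0.77] FR-BL over mm 0.37
```

play_rows --pt "0 0 0 0 0 0" --pt "0 0 0 0 0 0" --pt "0 0 0 0 0 0" --pt "0 0 0 0 0 0" --pt "0 0 0 0 0 0" --pt "0 0 0 0 0 0" --pt "0 0 0 0 0 0" --pt "0 0 0 0 0 0" --pt "0 0 0 0 0 0" --pt "0 0 0 0 0 0" --pt "0 0 0 0 0 0" --pt "0 0 0 0 0 0"

```text
time: 34.65
ee_pos: [0.5065, -0.1265, 0.1142]
tool_rot: [[0.031, 1.0, 0.002], [0.866, -0.028, 0.5], [0.5, -0.013, -0.866]]
ft_force: [-1.2, -0.2, 10.8]
finger_gap: 0.0009
gripper_force: 5.3
```

Run:
```python
from h import *
st()
b,e=snap('top','t11');x=bubble(b);cv2.imwrite('pics/f.png',b)
if abs(x)<1.3: print(robot.finish_job())
```

```text
t 34.65 p [ 0.5065 -0.1265  0.1142] yaw_y -1.59 z [ 0.002  0.5   -0.866] F [-1.25 -0.16 10.81] gap 0.0009 q6 -0.667
vial px 319.375 340.375 bubble mm -0.26945884404694487
the job is handed in; nothing more can be done
None
```

I handed the job in at about 35 s: the level stands in the slot, pressing it no longer rocks the shelf, and the arm is still pressing with about 11 N with the bubble about 0.3 mm off centre. I overscrewed the foot and then backed it off by about 1 rad; it still measures about 0.2–0.4 mm long. The jars were still standing when I last looked, before the final press.

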